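Load the left-hand bracket into the self-closing spring clamp

ROBOT

A 7-joint arm with a two-finger parallel gripper is mounted at the origin on a cart in front of the work surface, level with it; the furniture and walls round the work are solid. World frame = base frame: x ahead of the robot, y to its left, z up, the work surface at z = 0. Lengths are in m, angles in rad, forces in N, time in s.
With the tool pointing down it reaches from about 0.35 to 0.9 m from the base axis. Payload 19.9 kg.
Tool frame: the origin (TCP) lies midway between the tips of the shut fingers; the grasp point (between the pads) lies 19 mm behind it; z points along the fingers, y is the direction in which the jaws open and shut (so a half turn about z gives the same grasp; the last joint's range is limited). The gripper opens to 94 mm and grips with 3 to 60 N. Pads are 16 mm wide; open, the fingers measure 119 mm over their backs; the gripper's body (75 mm by 177 mm) begins 78 mm behind the grasp point.
Start: joints at [1.236, 0.417, -0.01, 1.614, 0.005, 1.111, -0.053], TCP at [0.181, -0.598, 0.205] pointing down, gripper open.
Joint ranges: [-2.81, 2.81], [-0.39, 2.02], [-1.27, 1.25], [0.06, 2.57], [-1.19, 4.33], [0.19, 2], [-2.82, 2.82]. Speed limits (rad/s): [1.89, 1.89, 2.39, 2.39, 3.01, 3.01, 3.01].

INTERFACE

Orientations are given as a unit quaternion [x, y, z, w].
In Python, from bench import arm gives the robot as it stands.
- The arm moves only by the tool arm_command, never from a script. Its argument "motion" is a list that holds one entry, the list of rows, each a list of 4 numbers: the shift along the tool's x, y, z in cm, then the turn about the tool's z in degrees. In form: [[[dx, dy, dz, yaw], ...]]. A call has exactly 10 rows; each row is the pose to reach, as a shift and turn from the pose commanded when the call began, along the tool's axes at that moment; what a row does not reach only later rows make up. A row lasts 1/10 s, in which the tool goes at most 50 mm and 8.59 degrees, less where a joint would pass 70% of its speed; a pose out of reach is approached as far as the arm can. A call with a gripper value outside its range is refused whole. "gripper" is the opening, from 0 (shut) to 1 (fully open), set as the call begins (left out, the last holds). The fingers move at their own pace and stop on an object; "squeeze" is the grip in N (left out, the last holds). Time passes only in rows, so rows that repeat a pose let the fingers close, or fill a call up. It gives the time, the measured TCP pose, the force and the opening at its end, in the units of the state.
- arm.state(): the state, without advancing time (a new reading comes with each control period).
- arm.grab_frame(name): name is "side" or "top"; returns a dict with "frame" (480x640x3 uint8, blue, green, red), "fx", "fy", "cx", "cy" (pixels), "D" ([k1, k2, p1, p2, k3] as OpenCV has them; the pictures are not rectified), "R" (3x3) and "t" (3): a world point X has camera coordinates R X + t. Camera axes: x right, y down, z forward; pixel columns grow to the right and rows downward; lengths in m; the calibration is good to about 2 mm. A picture is of the moment at which its call begins. There is no depth.
- arm.sign_off(): hands the job in, once; it reports no verdict.
The state is a dict: "t": time; "joints": joint angles; "qd": joint speeds; "joint_efforts": joint torques, N m; "tcp_pos": TCP position; "orientation": TCP orientation; "wrist_force": force on the tool from outside, world axes, zero at the start; "moment": the same for the moment, N m; "gripper_width": finger opening in m.
Only numpy, scipy, OpenCV 4.12 (cv2) and the standard library are available. Lean on these libraries where they do the work, as an engineer would, in place of code of your own. Each camera call takes 0.05 s, during which the arm holds its last target. There are 200 camera calls.

TASK

Get the left-hand bracket clamped for filing: push the red knob of the spring clamp until its jaw stands fully open, lay the bracket's tongue flat in the clamp's channel, then push it from behind, home against the stop, and keep pushing until the jaw has closed on the tongue and settled; only then back away. Leave the right-hand bracket where it lies.

Things in the scene. Friction and masses are not known exactly. Their poses are not given: they have to be found in the camera images.
- clamp_base: Grey base plate of the spring clamp, fixed to the bench; plate top 10 mm above the bench. Origin on the bench, on the channel's centre line. x: direction in which a part is pushed in, y: left of that, z up. Bare apron from x = -115 to -40 mm, flared mouth to -20, then the channel, 26.5 mm wide, walls 10 mm high above the plate. The blue jaw is on the -y side, pivot at x = 55.5, y = -40 mm.
- stop (a point): Point on the channel's centre line at the face of the fixed aluminium stop, at plate height (clamp's x = 56.5, z = 10 mm); the stop's top is 34 mm above the bench. A sprung steel ejector pin stands 20 mm out of the stop and pushes the part back out with 2.5 to 4 N until the jaw grips it. The jaw's trip finger crosses the channel 6 mm before the stop.
- jaw (a joint): Angle of the blue jaw, rad: 0 open, 0.52 shut on nothing, 0.43 to 0.48 shut on a tongue; + is clockwise from above. Over-centre spring: below 0.09 it swings open by itself and stays, above it swings shut, damped (about 0.5 s). The tongue trips it in the last 6 mm before the stop (about 10 N, more if pushed faster than 10 mm/s); released before it has closed, the part is thrown back.
- jaw_knob (a point): Middle of the red knob (18 mm across, 60 mm above the bench, top at 73 mm, on a thin steel post) on the jaw's outer arm. In the clamp's frame at about x = 19, y = -83 mm with the jaw shut on nothing, x = 46, y = -95 mm when open. Push it along the clamp's +x to open the jaw (about 10 N at first, more if fast).
- left_bracket: Left-hand steel bracket, 0.1 to 0.2 kg: flat tongue 120 x 24 x 8 mm, at its rear an upright flange 8 mm thick, 48 wide, 36 high. Origin under the middle of the tongue; x along it, away from the flange, z up. Flange: x -60 to -52, y -12 to +36 mm (juts to the left seen from behind it). Home: origin at the clamp's x = -3.5, y = 0, z = 10 mm, x axes alike.
- left_tip (a point): Middle of the lower front edge of the left-hand bracket's tongue, 60 mm ahead of its origin. Home: at the point stop.
- right_bracket: Right-hand steel bracket, the mirror image: its flange juts out to the right (y = -36 to +12 mm). To be left alone.

How it is judged:
On the way, in this order (a step that is already met when the one before it is completed fails the run):
1. the jaw stands open (value of joint jaw below 0.05 rad), for 0.2 s.
2. the left-hand bracket's tongue lies flat in the channel, the jaw still open (value of joint jaw below 0.15 rad and x of left_tip in the frame of clamp_base above -0.025 m and y of left_tip in the frame of clamp_base between -0.006 and 0.006 m and z of left_bracket in the frame of clamp_base below 0.014 m and angle between the x axis of left_bracket and the x axis of clamp_base, either way round below 0.12 rad), for 0.1 s.
3. the bracket is home against the stop with the jaw closed on it, the gripper still there behind it (value of joint jaw between 0.4 and 0.5 rad and x of left_tip in the frame of clamp_base above 0.0525 m and distance between the grasp point and left_bracket below 0.12 m), for 0.2 s.
At the end, for the whole second after the job is handed in: The left-hand bracket lies flat and straight in the channel (within 3 mm of the plate, 5 mm of the centre line and 0.06 rad), upright side up, its tip within 4 mm of the stop, gripped by the closed jaw (0.40 to 0.50 rad) and at rest; the right-hand bracket is within 20 mm of where it lay (value of joint jaw between 0.4 and 0.5 rad and contact force between jaw and left_bracket above 3 N and x of left_tip in the frame of clamp_base above 0.0525 m and y of left_tip in the frame of clamp_base between -0.005 and 0.005 m and z of left_bracket in the frame of clamp_base below 0.013 m and angle between left_bracket's own z axis and vertical below 0.06 rad and angle between the x axis of left_bracket and the x axis of clamp_base, either way round below 0.06 rad and linear speed of left_bracket below 0.01 m/s and distance of right_bracket from where it was at the start of the episode below 0.02 m); the robot touches nothing.
It fails at once if the right-hand bracket is shifted (distance of right_bracket from where it was at the start of the episode above 0.03 m).
It also fails if it takes over 70 s, if anything falls off the work surface, if the arm or the gripper's body presses on something with over 40 N, if the wrist force passes 120 N, or if a joint passes its speed limit or range.

## Working session

There is one attempt and no reset: what is moved stays moved. The work goes in short steps, Python scripts to look and compute and a tool call to move; the robot and the scene stay as the last step left them, time stands still between calls to the robot, and variables do not carry over. Pictures are saved under pics/ and viewed, about 8 in all and at most 12, crops included, and the job is handed in when it is done.

Besides the shell and the picture viewer there is one more tool, called after "Request:" as name([rows], argument=value, ...), one row to a line, values as JSON. arm_command: Moves the arm, as the interface text tells. Its arguments: {"type":"object","properties":{"motion":{"type":"array","items":{"type":"array","items":{"type":"array","items":{"type":"number"}}}},"gripper":{"type":"number"},"squeeze":{"type":"number"}},"required":["motion"]}

```bash
mkdir -p pics; cat > h.py <<'E'
import numpy as np, cv2
from bench import arm
from scipy.spatial.transform import Rotation as Rot
def grab(n,save=None):
    c=arm.grab_frame(n)
    c['K']=np.array([[c['fx'],0,c['cx']],[0,c['fy'],c['cy']],[0,0,1.]])
    c['R']=np.array(c['R']);c['t']=np.array(c['t']);c['D']=np.array(c['D'])
    if save: cv2.imwrite('pics/'+save,c['frame'])
    return c
def ray(c,uv):
    p=cv2.undistortPoints(np.array([[uv]],float),c['K'],c['D'])[0,0]
    d=c['R'].T@np.array([p[0],p[1],1]); return -c['R'].T@c['t'],d/np.linalg.norm(d)
def onz(c,uv,z):
    o,d=ray(c,uv); return o+d*(z-o[2])/d[2]
def proj(c,X):
    return cv2.projectPoints(np.array(X,float).reshape(-1,3),cv2.Rodrigues(c['R'])[0],c['t'],c['K'],c['D'])[0][:,0]
E
python3 - <<'E'
from h import *
for n in('top','side'):
    c=grab(n,n+'0.png'); print(n,c['fx'],-c['R'].T@c['t'],c['R'].round(2).tolist())
print(arm.state())
E
```

```text
top 539.913604317316 [ 0.48505181 -0.05915422  0.91896453] [[0.0, -1.0, 0.01], [-1.0, -0.01, -0.09], [0.09, -0.01, -1.0]]
side 453.80482938452025 [ 0.58025531 -0.77200309  0.49003287] [[1.0, 0.02, -0.01], [0.0, -0.5, -0.87], [-0.02, 0.87, -0.5]]
{'t': 0.1, 'joints': array([ 1.23547268,  0.41789183, -0.01033629,  1.61409721,  0.00470291,
        1.11071436, -0.05300522]), 'qd': array([ 0.00011494, -0.00177819, -0.00099836, -0.0006094 , -0.00084065,
        0.00093094, -0.00158628]), 'joint_efforts': array([ 5.57983894e-04, -8.52579689e+01,  6.39564916e-01, -4.26697218e+01,
       -4.89577290e-02,  1.63276278e-02,  1.35364598e-04]), 'tcp_pos': array([ 0.18091902, -0.59788974,  0.20490876]), 'orientation': array([ 9.89225188e-01,  1.46400931e-01, -1.16155013e-04, -5.30783801e-04]), 'wrist_force': array([0.07615912, 0.91657574, 0.23942129]), 'moment': array([-9.10560979e-03,  7.58438686e-03,  8.05231087e-05]), 'gripper_width': 0.09391500642793063}
```

View pics/top0.png

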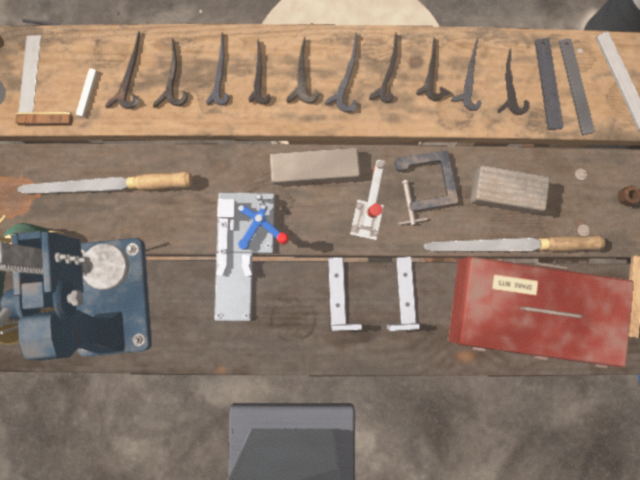

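View pics/side0.png

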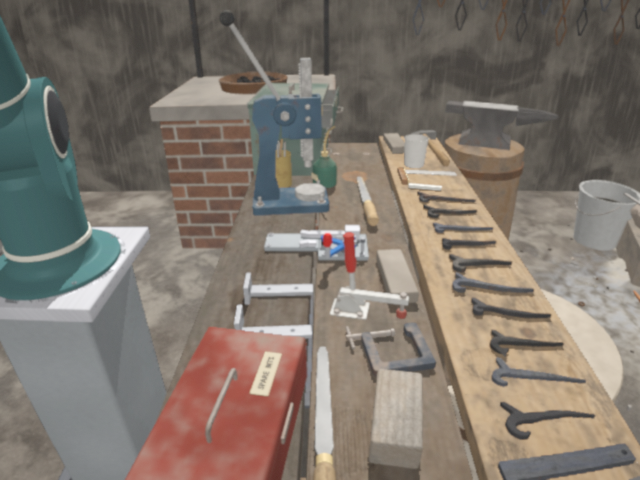

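The top view shows the clamp at (215-290, 190-320), opening toward the bottom, with the red knob at (282,238). The bracket at column 405 juts left, so it is the left-hand one. The one at column 338 is the right-hand one. Next I'll zoom in.

```bash
python3 - <<'E'
from h import *
c=grab('top'); f=c['frame']
cv2.imwrite('pics/z.png',cv2.resize(f[180:345,200:430],None,fx=3.45,fy=3.45,interpolation=cv2.INTER_CUBIC))
hsv=cv2.cvtColor(f,cv2.COLOR_BGR2HSV)
# knob
s=grab('side')
def red(c,x0,x1,y0,y1):
    h=cv2.cvtColor(c['frame'],cv2.COLOR_BGR2HSV)
    m=(((h[...,0]<8)|(h[...,0]>172))&(h[...,1]>150)&(h[...,2]>90)).astype(np.uint8)
    w=np.zeros_like(m);w[y0:y1,x0:x1]=m[y0:y1,x0:x1]
    n,l,st,ce=cv2.connectedComponentsWithStats(w);k=1+st[1:,4].argmax();return ce[k],st[k]
a,_=red(c,265,300,220,255); b,bs=red(s,315,338,228,250)
print('knob',a,onz(c,a,.062),b,bs,onz(s,b,.06))
# bright/grey masks: brackets
m=((hsv[...,1]<45)&(hsv[...,2]>130)).astype(np.uint8)
for nm,(x0,x1,y0,y1) in dict(L=(380,425,250,340),R=(322,370,250,340),C=(205,285,185,330)).items():
    w=np.zeros_like(m);w[y0:y1,x0:x1]=m[y0:y1,x0:x1]
    n,l,st,ce=cv2.connectedComponentsWithStats(w);k=1+st[1:,4].argmax()
    print(nm,st[k],ce[k])
    ys,xs=np.where(l==k)
    for y in range(st[k][1],st[k][1]+st[k][3],6):
        r=xs[ys==y]; print(y,r.min(),r.max(),end=' | ')
    print()
E
```

```text
knob [282.22988506 237.68965517] [ 0.57611653 -0.00949863  0.062     ] [326.91025641 239.79487179] [323 234   9  12  78] [ 0.57593741 -0.01398812  0.06      ]
L [ 386  256   34   76 1302] [404.80030722 295.80491551]
256 406 410 | 262 396 411 | 268 396 411 | 274 397 412 | 280 397 412 | 286 397 413 | 292 398 413 | 298 398 414 | 304 399 414 | 310 399 414 | 316 400 415 | 322 400 415 | 328 386 418 | 
R [ 327  257   35   74 1263] [337.65479018 296.05859066]
257 332 341 | 263 328 342 | 269 328 343 | 275 328 343 | 281 328 343 | 287 329 344 | 293 329 344 | 299 329 344 | 305 329 344 | 311 330 345 | 317 330 345 | 323 330 345 | 329 331 360 | 
C [ 213  192   61  130 4753] [236.08520934 255.22364822]
192 219 263 | 198 218 272 | 204 217 273 | 210 217 271 | 216 217 234 | 222 217 251 | 228 216 263 | 234 216 270 | 240 216 272 | 246 216 272 | 252 216 271 | 258 216 250 | 264 215 250 | 270 215 250 | 276 215 250 | 282 214 250 | 288 214 250 | 294 214 250 | 300 214 250 | 306 214 250 | 312 213 250 | 318 214 249 |
```

View pics/z.png

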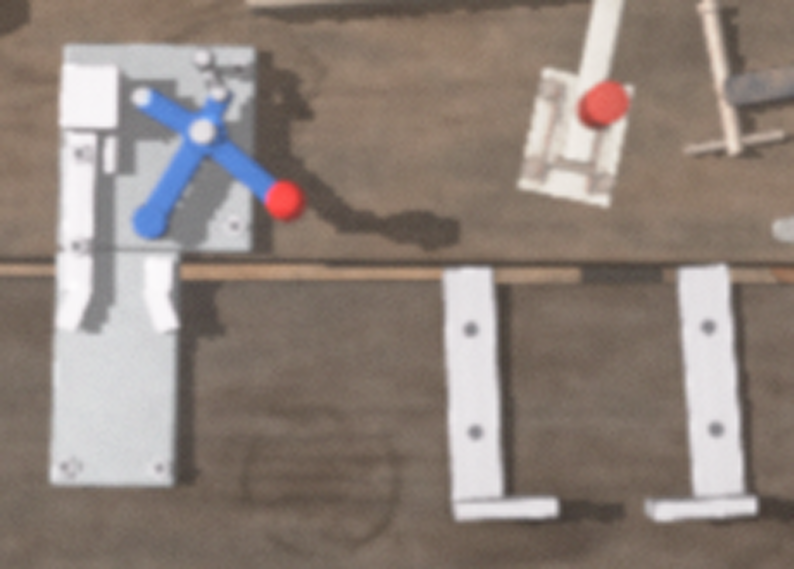

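```bash
python3 - <<'E'
from h import *
c=grab('top')
Z=lambda x,y,z:onz(c,((x+.5)/3.45+200-.5,(y+.5)/3.45+180-.5),z)
np.set_printoptions(precision=4,suppress=True)
P=dict(apL=Z(50,485,.01),apR=Z(175,485,.01),platTL=Z(63,44,.01),apL2=Z(55,340,.01),apR2=Z(179,340,.01),wallLfar=Z(96,140,.02),wallLnear=Z(93,285,.02),wallRfar=Z(145,257,.02),wallRnear=Z(147,290,.02),mL=Z(83,330,.02),mR=Z(160,330,.02),stopL=Z(60,129,.034),stopR=Z(118,129,.034),pivot=Z(203,130,.03))
for k,v in P.items(): print(k,v)
def mid(rows,z):
    p=np.array([onz(c,((a+b)/2,y),z) for y,a,b in rows]); k=np.polyfit(p[:,0],p[:,1],1); return np.degrees(np.arctan(k[0])),k
for nm,rows,e in (('L',[(262,396,411),(274,397,412),(286,397,413),(298,398,414),(310,399,414),(322,400,415)],[(703,266),(716,492),(646,508),(757,505)]),
 ('R',[(263,328,342),(275,328,343),(287,329,344),(299,329,344),(311,330,345),(323,330,345)],[(468,268),(480,490),(455,510),(558,508)])):
    a,k=mid(rows,.008); print(nm,'ang',a)
    t=Z(*e[0],.008);print('tip',t,'y@tip',np.polyval(k,t[0]),'flange ends',Z(*e[2],.036),Z(*e[3],.036), 'holes')
for h in((708,327),(716,429)):print(Z(*h,.008))
E
```

```text
apL [0.4423 0.1058 0.01  ]
apR [0.4427 0.0452 0.01  ]
platTL [0.6587 0.1042 0.01  ]
apL2 [0.5125 0.1048 0.01  ]
apR2 [0.5129 0.0444 0.01  ]
wallLfar [0.6095 0.0852 0.02  ]
wallLnear [0.5389 0.0852 0.02  ]
wallRfar [0.5526 0.0603 0.02  ]
wallRnear [0.5366 0.0591 0.02  ]
mL [0.5171 0.0896 0.02  ]
mR [0.5173 0.0524 0.02  ]
stopL [0.6128 0.1004 0.034 ]
stopR [0.613  0.0725 0.034 ]
pivot [0.6133 0.0322 0.03  ]
L ang 3.2430224767495455
tip [ 0.5506 -0.2121  0.008 ] y@tip -0.211814003732314 flange ends [ 0.4341 -0.1796  0.036 ] [ 0.4356 -0.2322  0.036 ] holes
R ang 2.668716758160307
tip [ 0.549  -0.0965  0.008 ] y@tip -0.09569611899573481 flange ends [ 0.4329 -0.0895  0.036 ] [ 0.434 -0.138  0.036] holes
[ 0.5206 -0.2143  0.008 ]
[ 0.4709 -0.2179  0.008 ]
```

Request:
arm_command([
  [[3, -3, -5, 3], [7, -6, -5, 6], [11, -10, -5, 9], [15, -14, -5, 12], [19, -17, -5, 15], [23, -21, -5, 17.3], [27, -24, -5, 17.3], [31, -28, -5, 17.3], [35, -31, -5, 17.3], [38, -34, -5, 17.3]],
], gripper=0)

```text
t: 1.25
tcp_pos: [0.4322, -0.1858, 0.2557]
orientation: [1.0, -0.004, 0.0, 0.0]
wrist_force: [0.6, -1.5, 1.1]
gripper_width: 0.0174
```

```bash
python3 - <<'E'
from h import *
np.set_printoptions(precision=4,suppress=True)
s=arm.state();R=Rot.from_quat(s['orientation']).as_matrix()
print(s['t'],s['tcp_pos'],R.tolist(),s['gripper_width']); print('to pre-knob cm',100*R.T@(np.array([.535,-.016,.15])-s['tcp_pos']))
c=grab('top');d=grab('side')
def tri(a,b):
    o,u=ray(c,a);p,v=ray(d,b);A=np.c_[u,-v];k=np.linalg.lstsq(A,p-o,rcond=None)[0];return (o+k[0]*u+p+k[1]*v)/2
print(tri((466,258),(307,341)),tri((456,342),(207,330)),'handle',tri((375,210),(350,235)))
E
```

```text
1.25 [ 0.4322 -0.1858  0.2557] [[0.9999652355398342, -0.00832497491135591, 0.00047170381542108614], [-0.008324804629427744, -0.9999652827565796, -0.00036181408979573586], [0.00047469953238502845, 0.00035787466941788744, -0.999999823293022]] 0.017411483484683406
to pre-knob cm [ 10.1302 -17.0673  10.5695]
[ 0.5476 -0.3031  0.0642] [ 0.4099 -0.2851  0.0668] handle [ 0.6108 -0.1484  0.1446]
```

Request:
arm_command([
  [[2.5, -4, 2, 0], [5, -8, 4, 0], [7.5, -12, 6, 0], [10, -16, 9, 0], [10.2, -17, 10.5, 0], [10.2, -17, 12.5, 0], [10.2, -17, 15, 0], [10.2, -17, 17.5, 0], [10.2, -17, 20, 0], [10.2, -17, 20.5, 0]],
])

```text
t: 2.35
tcp_pos: [0.5333, -0.0187, 0.0482]
orientation: [1.0, -0.004, -0.002, -0.0]
wrist_force: [-0.4, -0.1, -0.1]
gripper_width: 0.0005
```

```bash
python3 - <<'E'
from h import *
s=arm.state();print(s['t'],s['tcp_pos'],s['wrist_force'])
c=grab('top');d=grab('side')
cv2.imwrite('pics/k.png',np.hstack([cv2.resize(c['frame'][180:300,200:320],(400,400),interpolation=2),cv2.resize(d['frame'][190:290,270:370],(400,400),interpolation=2)]))
E
```

```text
2.35 [ 0.53332242 -0.01870792  0.04815417] [-0.38885539 -0.08693345 -0.12346457]
```

View pics/k.png

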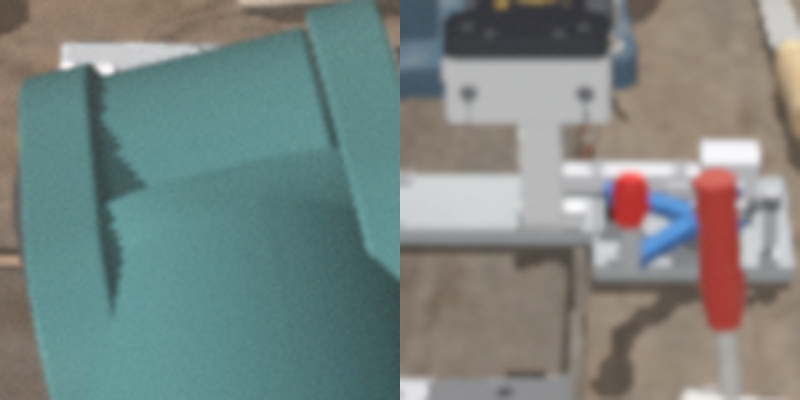

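The side view shows the shut fingers standing behind the knob at the right height, so I push.

Request:
arm_command([
  [[0.8, 0, 0, 0], [1.5, 0, 0, 0], [1.8, 0, 0, 0], [2.1, 0, 0, 0], [2.4, 0, 0, 0], [2.7, 0, 0, 0], [3.0, 0, 0, 0], [3.3, 0, 0, 0], [3.6, 0, 0, 0], [3.9, 0, 0, 0]],
])

```text
t: 3.45
tcp_pos: [0.5697, -0.0219, 0.049]
orientation: [1.0, -0.005, -0.005, 0.002]
wrist_force: [-18.6, -13.3, 2.4]
gripper_width: 0.0004
```

Request:
arm_command([
  [[0.3, 0, 0, 0], [0.6, 0, 0, 0], [0.8, 0, 0, 0], [1.0, 0, 0, 0], [1.2, 0, 0, 0], [1.3, 0, 0, 0], [1.4, 0, 0, 0], [1.4, 0, 0, 0], [1.4, 0, 0, 0], [1.4, 0, 0, 0]],
])

```text
t: 4.45
tcp_pos: [0.584, -0.0196, 0.0497]
orientation: [1.0, -0.004, -0.004, 0.001]
wrist_force: [-26.3, -3.7, 16.7]
gripper_width: 0.0002
```

```bash
python3 - <<'E'
from h import *
s=arm.state();print(s['t'],s['tcp_pos'],s['wrist_force'])
d=grab('side'); f=d['frame']
h=cv2.cvtColor(f,cv2.COLOR_BGR2HSV)
cv2.imwrite('pics/k2.png',cv2.resize(f[190:290,270:400],None,fx=5,fy=5,interpolation=2))
print(proj(d,[.603,-.022,.06]))
E
```

```text
4.45 [ 0.58395161 -0.01960536  0.04972816] [-26.27107869  -3.70175237  16.71369403]
[[341.10645448 241.87992672]]
```

View pics/k2.png

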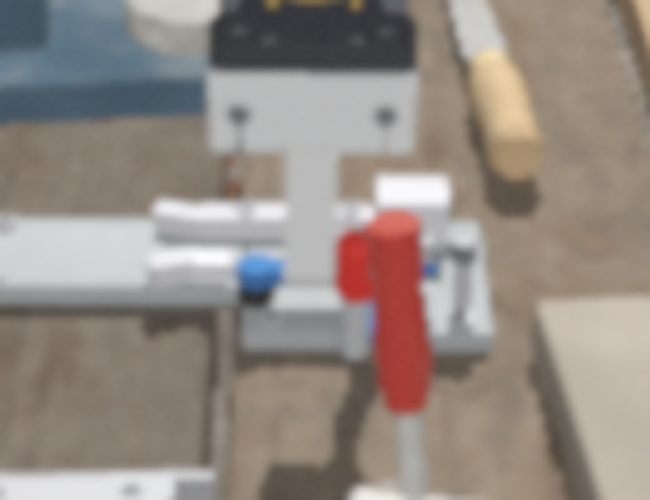

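The knob is driven to its open stop with 26 N pressing on it. I'll back off and lift.

Request:
arm_command([
  [[-0.5, 0, 0, 0], [-1, 0, 0, 0], [-2, 0, 0, 0], [-3, 0, -1, 0], [-4, 0, -4, 0], [-5, 2, -8, 0], [-6, 5, -12, 0], [-7, 8, -14, 0], [-8, 11, -14, 0], [-9, 14, -14, 0]],
])

```text
t: 5.5
tcp_pos: [0.496, -0.1592, 0.1921]
orientation: [1.0, -0.004, 0.001, 0.001]
wrist_force: [1.1, -0.9, 0.7]
gripper_width: 0.0004
```

Request:
arm_command([
  [[-1, 2, 0, 0], [-2, 6, 0, -2], [-2.5, 10, 0, -3], [-2.5, 14, 0, -3], [-2.5, 18, 0, -3], [-2.5, 22, 0, -3], [-2.5, 22, 0, -3], [-2.5, 22, 0, -3], [-2.5, 22, 0, -3], [-2.5, 22, 0, -3]],
], gripper=0.6)

```text
t: 6.5
tcp_pos: [0.4702, -0.3767, 0.1909]
orientation: [1.0, 0.023, 0.0, 0.0]
wrist_force: [-0.7, 0.9, -0.4]
gripper_width: 0.0561
```

```bash
python3 - <<'E'
from h import *
s=arm.state();print(s['t'],s['tcp_pos'],s['wrist_force'],s['gripper_width'],np.degrees(Rot.from_quat(s['orientation']).as_euler('xyz')))
c=grab('top'); f=c['frame']
cv2.imwrite('pics/k3.png',cv2.resize(f[180:345,200:430],None,fx=3.45,fy=3.45,interpolation=2))
E
```

```text
6.5 [ 0.4702387  -0.37669595  0.19092276] [-0.712311    0.94917696 -0.39645047] 0.05613881400214657 [ 1.79998233e+02 -2.18714353e-02  2.62647034e+00]
```

View pics/k3.png

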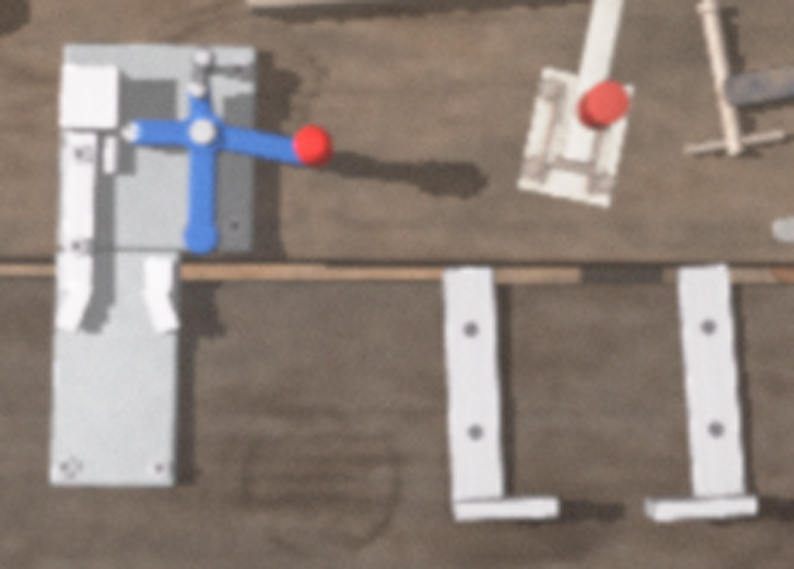

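The jaw is open (knob moved to zoom (312,145), arms square to the clamp), and both brackets are undisturbed. I overshot in y, so I'll come back above the left bracket.

Request:
arm_command([
  [[0.2, -4, 0, -0.6], [0.4, -8, 0, -0.6], [0.6, -12, 0, -0.6], [0.8, -15, 2, -0.6], [0.8, -16, 5, -0.6], [0.8, -16, 8, -0.6], [0.8, -16, 11, -0.6], [0.8, -16, 12, -0.6], [0.8, -16, 12, -0.6], [0.8, -16, 12, -0.6]],
])

```text
t: 7.55
tcp_pos: [0.4715, -0.2178, 0.0716]
orientation: [1.0, 0.027, 0.001, 0.0]
wrist_force: [0.8, 1.0, 1.0]
gripper_width: 0.0564
```

```bash
python3 - <<'E'
from h import *
s=arm.state();R=Rot.from_quat(s['orientation']).as_matrix()
print(s['t'],s['tcp_pos'],s['wrist_force'],s['gripper_width'],np.degrees(Rot.from_quat(s['orientation']).as_euler('xyz')))
print(100*R.T@(np.array([.4707,-.2165,.004])-s['tcp_pos']))
E
```

```text
7.55 [ 0.47148455 -0.21778863  0.07159753] [0.83611532 1.01012746 0.9784256 ] 0.05642972320989896 [ 1.79972280e+02 -5.88602717e-02  3.15037092e+00]
[-0.07819899 -0.13624971  6.75961137]
```

Request:
arm_command([
  [[0, -0.1, 1.5, 0], [0, -0.1, 3, 0], [0, -0.1, 4.5, 0], [0, -0.1, 5.5, 0], [0, -0.1, 6.2, 0], [0, -0.1, 6.6, 0], [0, -0.1, 6.7, 0], [0, -0.1, 6.7, 0], [0, -0.1, 6.7, 0], [0, -0.1, 6.7, 0]],
])

```text
t: 8.55
tcp_pos: [0.4709, -0.2168, 0.0038]
orientation: [1.0, 0.027, 0.0, 0.0]
wrist_force: [-0.0, -0.3, 0.1]
gripper_width: 0.0564
```

Request:
arm_command([
  [[0, 0, 0, 0], [0, 0, 0, 0], [0, 0, 0, 0], [0, 0, 0, 0], [0, 0, 0, 0], [0, 0, 0, 0], [0, 0, 0, 0], [0, 0, 0, 0], [0, 0, 0, 0], [0, 0, 0, 0]],
], gripper=0, squeeze=40)

```text
t: 9.55
tcp_pos: [0.4708, -0.2168, 0.0034]
orientation: [1.0, 0.027, -0.0, -0.0]
wrist_force: [-0.0, 0.1, 0.2]
gripper_width: 0.0235
```

Request:
arm_command([
  [[0, 0, -1.5, 0], [0, 0, -4, 0], [0, 0, -7, 0], [0, -1, -8, 0], [-0.3, -4, -8, 1], [-0.6, -8, -8, 2], [-1, -12, -8, 3], [-1.3, -16, -8, 3.6], [-1.6, -20, -8, 3.6], [-1.9, -24, -8, 3.6]],
])

```text
t: 10.55
tcp_pos: [0.4378, 0.0237, 0.0837]
orientation: [1.0, -0.004, 0.0, 0.0]
wrist_force: [1.4, 0.0, -1.5]
gripper_width: 0.0234
```

Request:
arm_command([
  [[-0.2, -2, 0, 0], [-0.4, -4, 0, 0], [-0.4, -5, 0, 0], [-0.4, -5.3, 0, 0], [-0.4, -5.3, 0, 0], [-0.4, -5.3, 0, 0], [-0.4, -5.3, 0, 0], [-0.4, -5.3, 0, 0], [-0.4, -5.3, 0, 0], [-0.4, -5.3, 0, 0]],
])

```text
t: 11.55
tcp_pos: [0.4351, 0.0747, 0.0834]
orientation: [1.0, -0.004, -0.0, -0.0]
wrist_force: [0.3, -0.6, -1.6]
gripper_width: 0.0232
```

```bash
python3 - <<'E'
from h import *
s=arm.state()
print(s['t'],s['tcp_pos'],s['wrist_force'],s['gripper_width'],np.degrees(Rot.from_quat(s['orientation']).as_euler('xyz')))
c=grab('top');d=grab('side')
cv2.imwrite('pics/p.png',np.hstack([cv2.resize(c['frame'][180:340,190:310],(450,600),interpolation=2),cv2.resize(d['frame'][180:300,230:300],(350,600),interpolation=2)]))
E
```

```text
11.55 [0.43513648 0.07473794 0.08344177] [ 0.33805799 -0.58706332 -1.64872246] 0.023210391892414643 [-1.79997381e+02  4.32490172e-03 -4.85212792e-01]
```

View pics/p.png

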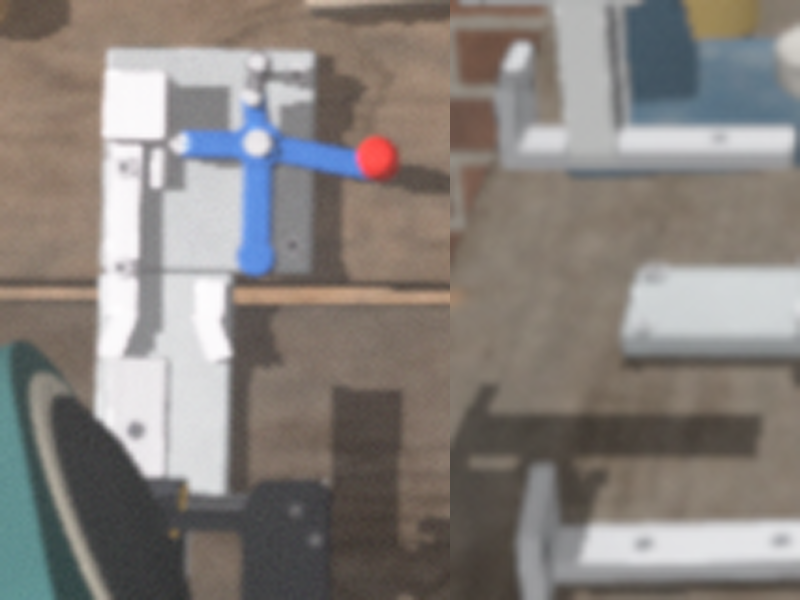

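```bash
python3 - <<'E'
from h import *
c=grab('top')
Z=lambda x,y,z:onz(c,(x/3.75+190-.5,y/3.75+180-.5),z).round(4)
print('tongue front L,R',Z(105,357,.088),Z(168,357,.088),'back',Z(104,470,.088),Z(166,470,.088))
print('mouth',Z(127,357,.02),Z(210,357,.02),'wall in',Z(139,280,.02),Z(195,280,.02),Z(139,150,.02))
E
```

```text
tongue front L,R [0.5155 0.0879 0.088 ] [0.5157 0.0621 0.088 ] back [0.4694 0.0874 0.088 ] [0.4696 0.062  0.088 ]
mouth [0.5181 0.0902 0.02  ] [0.5183 0.0533 0.02  ] wall in [0.5524 0.0855 0.02  ] [0.5525 0.0606 0.02  ] [0.6107 0.0868 0.02  ]
```

Request:
arm_command([
  [[-0.5, 0.15, 0, 0], [-0.5, 0.15, 1, 0], [-0.5, 0.15, 2.5, 0], [-0.5, 0.15, 4, 0], [-0.5, 0.15, 5.2, 0], [-0.5, 0.15, 6, 0], [-0.5, 0.15, 6.5, 0], [-0.5, 0.15, 6.8, 0], [-0.5, 0.15, 6.9, 0], [-0.5, 0.15, 6.9, 0]],
])

```text
t: 12.7
tcp_pos: [0.4303, 0.0735, 0.0146]
orientation: [1.0, -0.004, 0.0, -0.0]
wrist_force: [0.9, 0.9, -0.1]
gripper_width: 0.0232
```

Request:
arm_command([
  [[0.2, 0, 0, 0], [0.5, 0, 0, 0], [0.8, 0, 0, 0], [1.1, 0, 0, 0], [1.4, 0, 0, 0], [1.7, 0, 0, 0], [2, 0, 0, 0], [2.3, 0, 0, 0], [2.5, 0, 0, 0], [2.5, 0, 0, 0]],
])

```text
t: 13.7
tcp_pos: [0.4554, 0.0733, 0.0144]
orientation: [1.0, -0.004, 0.0, -0.0]
wrist_force: [0.5, 0.3, -1.8]
gripper_width: 0.0229
```

Request:
arm_command([
  [[0.3, 0, 0, 0], [0.7, 0, 0, 0], [1.1, 0, 0, 0], [1.5, 0, 0, 0], [1.9, 0, 0, 0], [2.3, 0, 0, 0], [2.7, 0, 0, 0], [3, 0, 0, 0], [3, 0, 0, 0], [3, 0, 0.05, 0]],
])

```text
t: 14.7
tcp_pos: [0.4851, 0.073, 0.014]
orientation: [1.0, -0.004, 0.0, -0.0]
wrist_force: [-0.5, -0.6, -1.0]
gripper_width: 0.023
```

Request:
arm_command([
  [[0, 0, 0.05, 0], [0, 0, 0.1, 0], [0, 0, 0.1, 0], [0, 0, 0.1, 0], [0, 0, 0.1, 0], [0, 0, 0.1, 0], [0, 0, 0.1, 0], [0, 0, 0.1, 0], [0, 0, 0.1, 0], [0, 0, 0.1, 0]],
])

```text
t: 15.7
tcp_pos: [0.4851, 0.073, 0.0134]
orientation: [1.0, -0.004, 0.0, 0.0]
wrist_force: [-4.2, 0.1, 11.4]
gripper_width: 0.0233
```

Request:
arm_command([
  [[0, 0, 0, 0], [0, 0, 0, 0], [0, 0, 0, 0], [0, 0, 0, 0], [0, 0, 0, 0], [0, 0, -1, 0], [0, 0, -3, 0], [0, 0, -6, 0], [0, 0, -8, 0], [-2, 0, -8, 0]],
], gripper=0.5)

```text
t: 16.7
tcp_pos: [0.4678, 0.0735, 0.0961]
orientation: [1.0, -0.004, 0.003, -0.0]
wrist_force: [-0.6, -0.3, -1.3]
gripper_width: 0.0471
```

```bash
python3 - <<'E'
from h import *
s=arm.state()
print(s['t'],s['tcp_pos'],s['wrist_force'],s['gripper_width'])
c=grab('top');d=grab('side')
cv2.imwrite('pics/q.png',np.hstack([cv2.resize(c['frame'][180:340,190:310],(450,600),interpolation=2),cv2.resize(d['frame'][200:270,250:370],(350,204),interpolation=2) if 0 else cv2.copyMakeBorder(cv2.resize(d['frame'][215:265,250:337],(350,200),interpolation=2),0,400,0,0,0)]))
E
```

```text
16.7 [0.46776338 0.07352691 0.09605105] [-0.62783412 -0.25516877 -1.30099051] 0.0470723866234959
```

View pics/q.png

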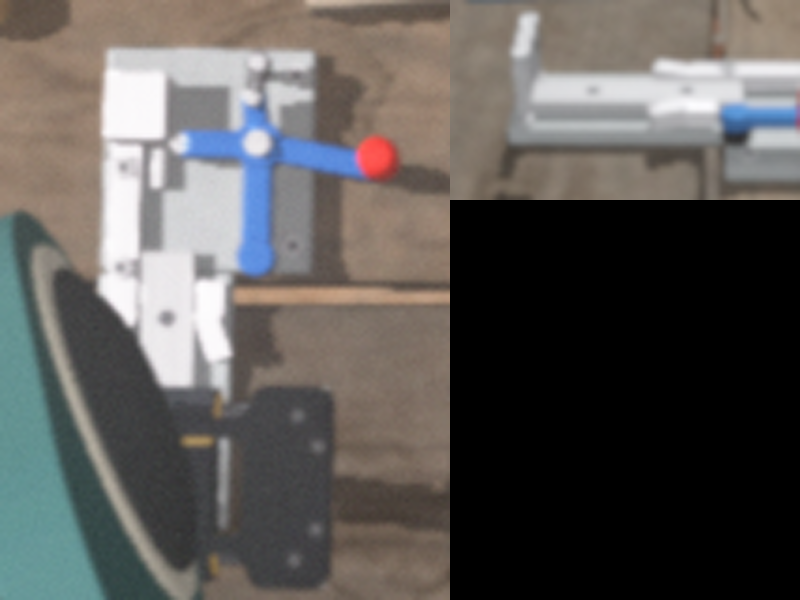

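The tongue lies straight in the channel with its tip at about +8 mm. Next I'll go behind the flange with the fingers shut.

Request:
arm_command([
  [[-2, 0, 0, 0], [-4, 0, 0, 0], [-5.8, 0, 0, 0], [-5.8, 0, 0, 0], [-5.8, 0.05, 1, 0], [-5.8, 0.05, 3, 0], [-5.8, 0.05, 5, 0], [-5.8, 0.05, 7, 0], [-5.8, 0.05, 8, 0], [-5.8, 0.05, 8, 0]],
], gripper=0)

```text
t: 17.8
tcp_pos: [0.4067, 0.0732, 0.0117]
orientation: [1.0, -0.004, -0.001, -0.0]
wrist_force: [-0.5, 0.0, 0.4]
gripper_width: 0.0004
```

Request:
arm_command([
  [[0, 0, 0, 0], [0, 0, 0, 0], [0.5, 0, 0, 0], [1, 0, 0, 0], [1.5, 0, 0, 0], [2, 0, 0, 0], [2.2, 0, 0, 0], [2.4, 0, 0, 0], [2.6, 0, 0, 0], [2.8, 0, 0, 0]],
])

```text
t: 18.8
tcp_pos: [0.4351, 0.0729, 0.0129]
orientation: [1.0, -0.004, -0.0, -0.0]
wrist_force: [0.1, -0.4, 0.1]
gripper_width: 0.0002
```

Request:
arm_command([
  [[0.2, 0, -0.2, 0], [0.4, 0, -0.2, 0], [0.6, 0, -0.2, 0], [0.8, 0, -0.2, 0], [1, 0, -0.2, 0], [1.2, 0, -0.2, 0], [1.4, 0, -0.2, 0], [1.6, 0, -0.2, 0], [1.8, 0, -0.2, 0], [2, 0, -0.2, 0]],
])

```text
t: 19.8
tcp_pos: [0.4552, 0.0728, 0.0149]
orientation: [1.0, -0.004, -0.0, -0.0]
wrist_force: [-1.1, -0.3, 0.5]
gripper_width: 0.0003
```

Request:
arm_command([
  [[0.15, 0, 0, 0], [0.3, 0, 0, 0], [0.45, 0, 0, 0], [0.6, 0, 0, 0], [0.75, 0, 0, 0], [0.9, 0, 0, 0], [1.05, 0, 0, 0], [1.2, 0, 0, 0], [1.35, 0, 0, 0], [1.5, 0, 0, 0]],
])

```text
t: 20.8
tcp_pos: [0.4694, 0.0727, 0.0148]
orientation: [1.0, -0.004, -0.001, 0.0]
wrist_force: [-6.1, 0.1, 5.0]
gripper_width: 0.0006
```

Request:
arm_command([
  [[0.1, 0, 0, 0], [0.2, 0, 0, 0], [0.3, 0, 0, 0], [0.4, 0, 0, 0], [0.5, 0, 0, 0], [0.6, 0, 0, 0], [0.7, 0, 0, 0], [0.8, 0, 0, 0], [0.9, 0, 0, 0], [1, 0, 0, 0]],
])

```text
t: 21.8
tcp_pos: [0.4781, 0.0725, 0.0146]
orientation: [1.0, -0.004, -0.002, 0.0]
wrist_force: [-15.7, 0.5, 9.9]
gripper_width: 0.0005
```

Request:
arm_command([
  [[0.08, 0, 0, 0], [0.16, 0, 0, 0], [0.24, 0, 0, 0], [0.32, 0, 0, 0], [0.4, 0, 0, 0], [0.48, 0, 0, 0], [0.56, 0, 0, 0], [0.64, 0, 0, 0], [0.7, 0, 0, 0], [0.75, 0, 0, 0]],
])

```text
t: 22.8
tcp_pos: [0.4841, 0.0724, 0.0143]
orientation: [1.0, -0.004, -0.003, 0.001]
wrist_force: [-23.8, 0.3, 16.0]
gripper_width: 0.0003
```

Request:
arm_command([
  [[0, 0, 0, 0], [0, 0, 0, 0], [0, 0, 0, 0], [0, 0, 0, 0], [0, 0, 0, 0], [0, 0, 0, 0], [0, 0, 0, 0], [0, 0, 0, 0], [0, 0, 0, 0], [0, 0, 0, 0]],
])

```text
t: 23.8
tcp_pos: [0.4841, 0.0724, 0.0143]
orientation: [1.0, -0.004, -0.003, 0.001]
wrist_force: [-22.4, 1.8, 15.5]
gripper_width: 0.0004
```

```bash
python3 - <<'E'
from h import *
s=arm.state();print(s['t'],s['tcp_pos'],s['wrist_force'])
c=grab('top');d=grab('side')
cv2.imwrite('pics/r.png',np.hstack([cv2.resize(c['frame'][180:300,190:310],(400,400),interpolation=2),cv2.resize(d['frame'][205:275,260:380],(400,400),interpolation=2)]))
E
```

```text
23.8 [0.48412385 0.07241592 0.01429058] [-22.4265927    1.752535    15.54297465]
```

View pics/r.png

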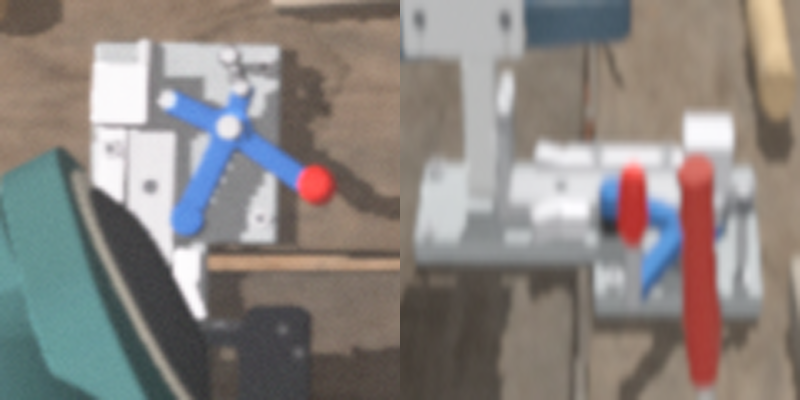

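The jaw has swung shut on the tongue, with the knob at zoom (315,183). I'll nudge 1 mm more to test that it's firmly against the stop.

Request:
arm_command([
  [[0.05, 0, 0, 0], [0.1, 0, 0, 0], [0.1, 0, 0, 0], [0.1, 0, 0, 0], [0.1, 0, 0, 0], [0.1, 0, 0, 0], [0.1, 0, 0, 0], [0.1, 0, 0, 0], [0.1, 0, 0, 0], [0.1, 0, 0, 0]],
])

```text
t: 24.9
tcp_pos: [0.4841, 0.0724, 0.0141]
orientation: [1.0, -0.004, -0.004, 0.001]
wrist_force: [-28.7, 0.9, 20.3]
gripper_width: 0.0007
```

```bash
python3 - <<'E'
from h import *
s=arm.state();print(s['t'],s['tcp_pos'],s['wrist_force'])
c=grab('top')
print(onz(c,(190+150/3.333,180+131/3.333-.5),.018))
E
```

```text
24.9 [0.48411813 0.07235194 0.01410532] [-28.66262844   0.89358494  20.29482952]
[0.61227198 0.07290275 0.018     ]
```

The TCP didn't move while the force rose to 29 N, and the tip reads x=0.612 against the stop at 0.613. The bracket is home, so I'll back away.

Request:
arm_command([
  [[-0.2, 0, 0, 0], [-0.5, 0, 0, 0], [-1, 0, 0, 0], [-2, 0, 0, 0], [-3, 0, 0, 0], [-5, 0, 0, 0], [-6.5, 0, -2, 0], [-6.5, 0, -5, 0], [-6.5, 0, -9, 0], [-6.5, 0, -13, 0]],
])

```text
t: 25.95
tcp_pos: [0.4224, 0.0731, 0.1462]
orientation: [1.0, -0.004, -0.0, 0.0]
wrist_force: [0.0, 0.4, -0.7]
gripper_width: 0.0003
```

Request:
arm_command([
  [[0, 3, -2, 0], [0, 7, -3, 0], [0, 11, -3, 0], [0, 15, -3, 0], [0, 19, -3, 0], [0, 22, -3, 0], [0, 22, -3, 0], [0, 22, -3, 0], [0, 22, -3, 0], [0, 22, -3, 0]],
])

```text
t: 26.95
tcp_pos: [0.4218, -0.146, 0.175]
orientation: [1.0, -0.003, 0.0, -0.0]
wrist_force: [0.3, 0.0, -0.4]
gripper_width: 0.0007
```

```bash
python3 - <<'E'
from h import *
s=arm.state();print(s['t'],s['tcp_pos'],s['wrist_force'])
c=grab('top')
cv2.imwrite('pics/e.png',cv2.resize(c['frame'][180:345,200:430],None,fx=3.45,fy=3.45,interpolation=2))
E
```

```text
26.95 [ 0.4218179  -0.1460162   0.17497677] [ 0.343345    0.02907636 -0.35772393]
```

View pics/e.png

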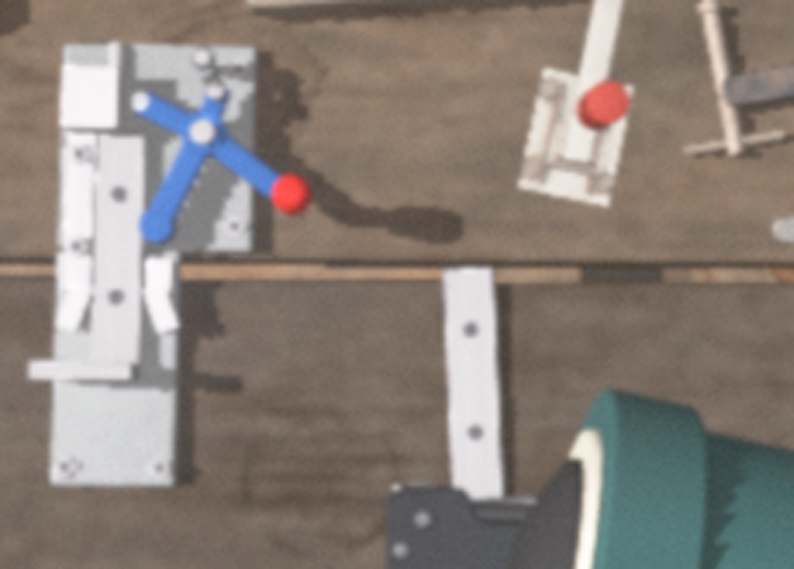

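The bracket is gripped, straight and still home (tongue end at zoom (120,135)). The right-hand bracket hasn't moved, and the arm is clear. I'm handing in.

```bash
python3 -c "
from bench import arm
print(arm.sign_off())"
```

```text
the job is handed in; nothing more can be done
None
```

The left-hand bracket is clamped against the stop, and the job was handed in at about 27 s; the hand-in returned no verdict.

- **What I did:**
  - Pushed the red knob until the jaw stood open.
  - Laid the tongue flat in the channel, without touching the walls.
  - Pushed slowly from behind with shut fingers until the jaw closed, held for over a second, then backed away.
- **Home against the stop:** a last 1 mm nudge raised the force from 22 to 29 N without the tool moving. The camera puts the tip at x = 0.612 m and the stop at about 0.613 m; calibration is good to about 2 mm.
- **Final picture:** after backing off, the jaw is closed on the tongue and the bracket is straight. The right-hand bracket is where it lay, though the gripper hides its flange end, and the robot touches nothing.
- **Not measured:** I judged the jaw angle and the grip force by eye only.
- **Failed or disagreed:** no check failed. The apron's edges put the channel centre about 2 mm further left than the walls and pivot did. I went by the walls, and the tongue went in freely.
- **Slip:** I once overshot sideways over the toolbox while moving to the bracket. Nothing was touched.

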